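# Scrub the tumbler and hold the brush over the drip tray

### The job

The long bottle brush with the orange handle stands in the clear tumbler on the kitchen worktop. Take it by the handle and scrub the inside of the tumbler with two long strokes - up by half the tumbler's depth or a bit more, with the bristles still inside, and back down to the bottom, twice - then draw it right out and tip it over to at least 60 degrees from upright, its bristles no higher than level with the handle. Finish while still holding it like that in the gripper, motionless, with the middle of the bristles over the steel drip tray and at least 10 cm above the worktop, and the brush touching nothing else; the tumbler must be left standing where it was, and the spice jar, the mug and the two canisters left alone.

Things in the scene. Friction and masses are not known exactly. Their poses are not given: they have to be found in the camera images.
- brush: rigid brush, 250 mm long, about 90 g, upright in the tumbler on its flat end. Origin: centre of that bristle end; z runs towards the handle end. Bristle head (white and blue) 42 mm diameter, 0 to 75 mm; steel rod 10 mm, 75 to 150 mm; round orange handle 22 mm diameter, 150 to 250 mm. Its weight is mostly in the handle: it balances 175 mm from the bristle end. Round: yaw does not matter
- brush_head (a point): middle of the bristle head, on the brush's axis 37.5 mm from the bristle end
- brush_grip (a point): point on the axis in the orange handle, 210 mm from the bristle end and 40 mm below the handle's top; about 215 mm above the worktop at the start
- tumbler: clear plastic tumbler, round, loose, about 350 g, 125 mm high, outside diameter 82 mm at the rim, 76 mm at the foot, wall 3 mm, inner floor 70 mm wide and 5 mm above its underside. Origin: centre of its underside; z up. It stands to the robot's left or right, the tray on the other side
- tray: fixed shallow steel drip tray with dark bars, 180 (x) x 200 (y) x 20 mm high, walls 4 mm. Origin: centre of its underside, on the worktop; its x and y axes run along its sides
- canister_a: bystander, loose, to be left alone: square white ceramic canister with wooden lid and knob, 102 x 102 x 150 mm high. Origin: centre of its underside
- canister_b: bystander, loose, to be left alone: square white ceramic canister with wooden lid and knob, 102 x 102 x 150 mm high. Origin: centre of its underside
- spice_jar: bystander, loose, to be left alone: small amber glass jar with steel cap, 48 mm diameter, 85 mm high. Origin: centre of its underside
- mug: bystander, loose, to be left alone: blue ceramic mug, 80 mm diameter, 95 mm high, handle to its +y (reaching 75 mm from the axis at most). Origin: centre of its underside
Things that resemble listed ones, but are neither listed nor needed, are in the scene too. What is shaped like the brush but green is not meant.

How it is judged:
By the outcome, as a careful person would: the job done as asked, in the order asked, and still so for the second after the job is handed in, while the arm keeps its last pose, push and grip.
It also fails if it takes over 40 s, if anything falls off the work surface, if the arm or the gripper's body presses on something with over 40 N, if the wrist force passes 120 N, or if a joint passes its speed limit or range.

### The arm

A 6-joint arm with a two-finger parallel gripper is mounted at the origin on the work surface. World frame = base frame: x ahead of the robot, y to its left, z up, the work surface at z = 0. Lengths are in m, angles in rad, forces in N, time in s.
With the tool pointing down it reaches from about 0.15 to 0.775 m from the base axis. Payload 6.1 kg.
Tool frame: the origin (TCP) lies midway between the tips of the shut fingers; the grasp point (between the pads) lies 19 mm behind it (arm.tcp_to_grasp is the distance from the TCP to the grasp point, in m); z points along the fingers, y is the line along which they close (so a half turn about z gives the same grasp; the last joint's range is limited). The gripper opens to 85 mm and grips with 20 to 120 N. Pads are 22 mm wide; open, the fingers measure 114 mm over their backs; the gripper's body (76 mm by 85 mm) begins 54 mm behind the grasp point. The pads swing forward as they close: fully open they stand 13 mm farther back than shut.
Start: joints at [-1.287, 0.126, -0.04, 1.405, 0, 1.571], TCP at [0.147, -0.504, 0.231] pointing down, gripper open.
Joint ranges: [-2.72, 2.72], [-0.95, 1.95], [-1.27, 1.35], [-1.78, 2.02], [-1.46, 1.47], [-3.14, 3.14]. Speed limits (rad/s): [2.39, 2.39, 3.01, 3.14, 3.14, 3.14].

### API

Orientations are given as a unit quaternion [w, x, y, z].
In Python, from station import arm, viewer, workorder, models gives the robot as it stands.
- The arm moves only by the tool carry_out, never from a script. Its arguments are lists of equal length, an entry for each row: "travel": the shift along the tool's x, y, z normalised to -1 to 1, where 1 is 0.2 m, a list of three; "dr": the turn, a rotation vector about the tool's x, y, z normalised to -1 to 1, where 1 is 360 degrees, a list of three; "claw": the opening, from 0 (shut) to 1 (fully open). A call has 1 to 20 rows; each row is the pose to reach, as a shift and turn from the pose commanded when the call began, along the tool's axes at that moment, turning the shorter way round; what a row does not reach only later rows make up. A row lasts 1/12 s, in which the tool goes at most 41.7 mm and 7.16 degrees, less where a joint would pass 70% of its speed; a pose out of reach is approached as far as the arm can. A call with a number of a shift or a turn outside -1 to 1 is refused whole. A call with a gripper value outside its range is refused whole. The fingers move at their own pace and stop on an object; "grip_force" is the grip in N (left out, the last holds). Time passes only in rows, so rows that repeat a pose let the fingers close. It gives the time, the measured TCP pose, the force, the opening and the grip force at its end, in the units of the state.
- arm.get_state(): the state, without advancing time (a new reading comes with each control period).
- viewer.grab_frame(name): name is "scene" or "side" or "wrist"; returns a dict with "image" (384x512x3 uint8, red, green, blue), "K" (3x3 intrinsics, pixels), "rvec" (rotation vector, rad) and "tvec" (3), from world to camera coordinates, as OpenCV has them. Camera axes: x right, y down, z forward; pixel columns grow to the right and rows downward; lengths in m; the calibration is good to about 2 mm. A picture is of the moment at which its call begins. There is no depth.
- workorder.finish_job(): hands the job in; it is judged then, once.
Trained networks look in a picture, given as the dict that the camera call returned (one of the last four; its "shot" number tells which), for a name from the list of things; names that differ only in an ending like _2 or _b are one class to them, and where a whole thing is asked for, a point or a joint stands for the part that bears it (a point fixed in the world has none). Each returns a list of dicts, best first, with "conf" (0 to 1); they miss things now and then, are a little off and sometimes report something else, mostly with a low value. They report only what shows in the picture. A call takes as long as a camera call. They do not tell look-alikes from the thing itself.
- models.find_in(picture, target): "point" ([column, row] in pixels, amid what is visible of it).
The state is a dict: "time": time; "q": joint angles; "joint_vel": joint speeds; "effort": joint torques, N m; "tcp_pos": TCP position; "eef_rot": TCP orientation; "wrist_force": force on the tool from outside, world axes, zero at the start; "torque": the same for the moment, N m; "finger_gap": finger opening in m; "finger_force": force on a finger pad.
Only numpy, scipy, OpenCV 4.12 (cv2) and the standard library are available. Lean on these libraries where they do the work, as an engineer would, in place of code of your own. Each camera call takes 0.05 s, during which the arm holds its last target. There are 200 camera calls.

## Working session

There is one attempt and no reset: what is moved stays moved. The work goes in short steps, Python scripts to look and compute and a tool call to move; the robot and the scene stay as the last step left them, time stands still between calls to the robot, and variables do not carry over. Pictures are saved under pics/ and viewed, at most 10 in all, crops included, and the job is handed in when it is done.

Besides the shell and the picture viewer there is one more tool, called after "Call:" by a JSON object that holds its "name" and its "arguments". carry_out: Moves the arm, as the interface text tells. Scaled input: -1 to 1 covers 0.2 m each way for a shift and 360 degrees each way for a turn. Its arguments: {"type":"object","properties":{"travel":{"type":"array","items":{"type":"array","items":{"type":"number"}}},"dr":{"type":"array","items":{"type":"array","items":{"type":"number"}}},"claw":{"type":"array","items":{"type":"number"}},"grip_force":{"type":"number"}},"required":["travel","dr","claw"]}

```bash
mkdir -p pics
cat > h.py <<'E'
import numpy as np,cv2
from station import arm,viewer,workorder,models
def grab(n,save=None):
    p=viewer.grab_frame(n)
    if save: cv2.imwrite('pics/'+save,p['image'][:,:,::-1])
    return p
def ray(p,uv):
    R=cv2.Rodrigues(np.array(p['rvec'],float))[0];t=np.array(p['tvec'],float).ravel()
    d=R.T@np.linalg.inv(np.array(p['K']))@np.array([uv[0],uv[1],1.]);c=-R.T@t
    return c,d/np.linalg.norm(d)
def atz(p,uv,z):
    c,d=ray(p,uv);return c+d*(z-c[2])/d[2]
def tri(rs):
    A=sum(np.eye(3)-np.outer(d,d) for c,d in rs);b=sum((np.eye(3)-np.outer(d,d))@c for c,d in rs)
    return np.linalg.solve(A,b)
def proj(p,X):
    return cv2.projectPoints(np.array(X,float).reshape(-1,3),np.array(p['rvec'],float),np.array(p['tvec'],float),np.array(p['K']),None)[0].reshape(-1,2)
E
python3 - <<'E'
from h import *
np.set_printoptions(precision=3,suppress=True)
ps=[grab(n) for n in('scene','side')]
cv2.imwrite('pics/a.png',np.vstack([p['image'] for p in ps])[:,:,::-1][:, :])
cv2.imwrite('pics/a1.png',ps[0]['image'][:,:,::-1]);cv2.imwrite('pics/a2.png',ps[1]['image'][:,:,::-1])
H=dict(brush=.2,brush_grip=.215,brush_head=.0425,tumbler=.06,tray=.01,canister_a=.08,spice_jar=.04,mug=.05)
for p,n in zip(ps,('scene','side')):
    print(n,ray(p,(256,192))[0])
    for k,z in H.items():
        for r in models.find_in(p,k)[:4]:
            print(' ',k,np.array(r['point']),round(r['conf'],2),atz(p,r['point'],z))
E
```

```text
scene [ 1.31  -0.37   1.044]
  brush [346.4 174.6] 0.95 [0.683 0.228 0.2  ]
  brush [319.3 199.1] 0.84 [0.727 0.11  0.2  ]
  brush [307.8 151.9] 0.82 [0.552 0.181 0.2  ]
  brush_grip [324.3 197. ] 0.65 [0.737 0.117 0.215]
  brush_grip [304.2 148.6] 0.63 [0.548 0.169 0.215]
  brush_grip [345.4 176.3] 0.55 [0.698 0.211 0.215]
  brush_head [322.7 201.6] 0.87 [0.632 0.203 0.042]
  brush_head [303.4 153.1] 0.66 [0.409 0.266 0.042]
  tumbler [301.4 177. ] 0.6 [0.521 0.189 0.06 ]
  tray [175.6 233.1] 0.62 [ 0.513 -0.252  0.01 ]
  canister_a [370.1 145.4] 0.85 [0.513 0.47  0.08 ]
  canister_a [303.4 147. ] 0.47 [0.416 0.258 0.08 ]
  canister_a [247.8 197.9] 0.4 [ 0.54  -0.016  0.08 ]
  spice_jar [301.1 176.5] 0.64 [0.503 0.201 0.04 ]
  spice_jar [245.3 199.5] 0.58 [ 0.51  -0.012  0.04 ]
  spice_jar [302.4 146.4] 0.28 [0.374 0.283 0.04 ]
  mug [274.7 235.2] 0.81 [0.683 0.002 0.05 ]
side [0.41  0.986 0.925]
  brush [213.4 246. ] 0.94 [0.619 0.276 0.2  ]
  brush [224.8 287.2] 0.9 [0.565 0.393 0.2  ]
  brush [254.3 228.5] 0.77 [0.534 0.198 0.2  ]
  brush_grip [223.5 290.2] 0.93 [0.563 0.414 0.215]
  brush_grip [212.5 247.4] 0.86 [0.616 0.296 0.215]
  brush_grip [254.7 223.3] 0.62 [0.534 0.195 0.215]
  brush_head [211.9 245.5] 0.76 [0.669 0.121 0.042]
  brush_head [255.7 229.4] 0.72 [0.556 0.03  0.042]
  brush_head [225.2 287.9] 0.62 [0.597 0.267 0.042]
  tumbler [255.  263.5] 0.82 [0.533 0.184 0.06 ]
  tray [281.4 186.7] 0.68 [ 0.51  -0.243  0.01 ]
  canister_a [282.1 141.9] 0.76 [ 0.534 -0.433  0.08 ]
  canister_a [241.5 352.2] 0.57 [0.515 0.465 0.08 ]
  spice_jar [272.3 221.5] 0.72 [ 0.512 -0.018  0.04 ]
  mug [223.6 219.6] 0.6 [0.66  0.012 0.05 ]
```

View pics/a1.png

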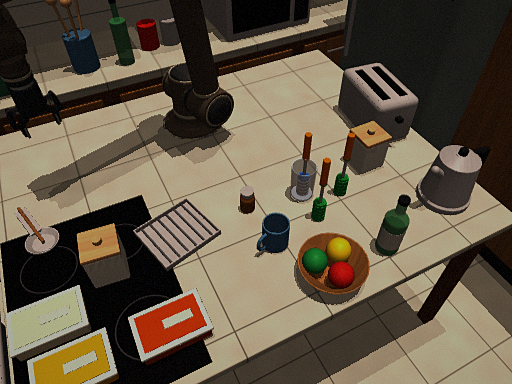

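View pics/a2.png

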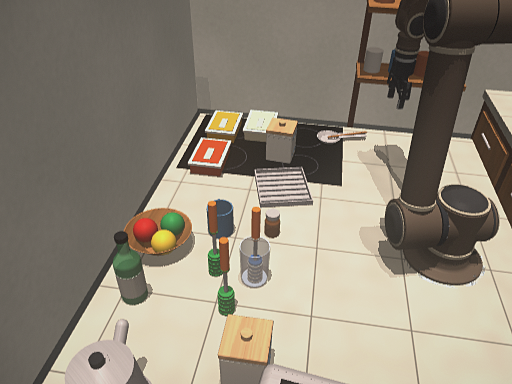

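The brush in the tumbler has its handle at scene (307,145) and side (256,223), with white and blue bristles. The other two orange-handled ones have green bristles: scene (325,185)/(348,160), side (213,240)/(225,275). The first fits; I'll confirm it in a crop and measure it.

Run:
```python
from h import *
np.set_printoptions(precision=3,suppress=True)
ps=[grab(n) for n in('scene','side')]
cr=[cv2.resize(p['image'][r:r+110,c:c+90,::-1],None,fx=4.4,fy=4.4,interpolation=cv2.INTER_CUBIC) for p,r,c in((ps[0],125,275),(ps[1],200,200))]
cv2.imwrite('pics/b.png',np.hstack(cr))
M=[]
for p,box in zip(ps,((275,365,120,200),(195,270,190,280))):
    h=cv2.cvtColor(p['image'],cv2.COLOR_RGB2HSV)
    m=cv2.inRange(h,(4,170,80),(16,255,255)); mm=np.zeros_like(m);mm[box[2]:box[3],box[0]:box[1]]=m[box[2]:box[3],box[0]:box[1]]
    n,l,s,c=cv2.connectedComponentsWithStats(mm)
    L=[]
    for i in range(1,n):
        if s[i,4]>40:
            print(s[i],c[i]);L.append(c[i])
    M.append(L)
for a in M[0]:
  for b in M[1]:
    X=tri([ray(ps[0],a),ray(ps[1],b)]); e=[np.linalg.norm(proj(p,X)[0]-q) for p,q in zip(ps,(a,b))]
    print(a,b,X,e)
for k,uvs in dict(g1=((318,217),(215,272)),g2=((341,192),(227,311)),tumb=((301.4,177),(255,263.5)),mug=((274.7,235.2),(223.6,219.6)),jar=((245.3,199.5),(272.3,221.5)),can=((101,255),(282,141.9))).items():
    print(k,tri([ray(p,u) for p,u in zip(ps,uvs)]))
s=arm.get_state();print(s['tcp_pos'],s['eef_rot'],s['finger_gap'],arm.tcp_to_grasp,s['time'])
```

```text
[219 237   9   8  48] [222.729 240.312]
g1 [ 0.649  0.179 -0.002]
g2 [ 0.588  0.306 -0.003]
tumb [0.529 0.187 0.066]
mug [0.668 0.004 0.037]
jar [ 0.512 -0.013  0.044]
can [ 0.535 -0.468  0.062]
[ 0.147 -0.504  0.231] [ 0.     0.99   0.141 -0.   ] 0.08531585232835444 0.0187 1.0
```

View pics/b.png

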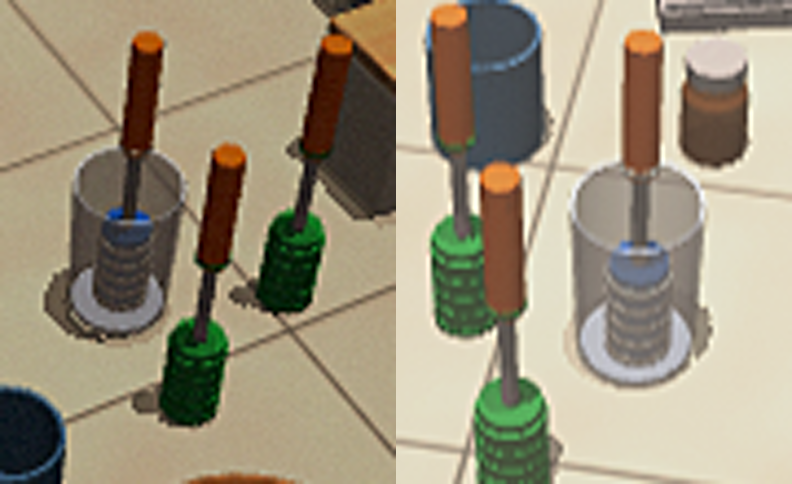

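The crop confirms it: only the brush in the tumbler has white/blue bristles. Now I'll triangulate its axis.

Run:
```python
from h import *
np.set_printoptions(precision=4,suppress=True)
ps=[grab(n) for n in('scene','side')]
for k,u in dict(top=((308.4,134.5),(256.1,209.5)),hbot=((306.1,158.6),(255.5,238)),rim=((304.3,168.2),(255.2,247.7))).items():
    X=tri([ray(p,q) for p,q in zip(ps,u)]);print(k,X,[np.linalg.norm(proj(p,X)[0]-q).round(2) for p,q in zip(ps,u)])
for z in(.155,.215,.255): print([proj(p,(.527,.187,z)) for p in ps])
from scipy.spatial.transform import Rotation as Ro
s=arm.get_state();w=s['eef_rot'];R=Ro.from_quat([w[1],w[2],w[3],w[0]]).as_matrix();print(R)
```

```text
top [0.5334 0.1875 0.2522] [np.float64(0.42), np.float64(0.51)]
hbot [0.5341 0.1876 0.1565] [np.float64(0.71), np.float64(0.86)]
rim [0.5352 0.1838 0.1175] [np.float64(0.79), np.float64(0.95)]
[array([[304.1396, 157.1755]]), array([[257.5322, 239.0419]])]
[array([[305.7493, 142.5971]]), array([[257.9888, 221.4804]])]
[array([[306.887 , 132.2931]]), array([[258.3111, 209.0846]])]
[[ 0.96  0.28  0.  ]
 [ 0.28 -0.96  0.  ]
 [ 0.   -0.   -1.  ]]
```

Call:
{"name": "carry_out", "arguments": {"travel": [[0.3,-0.3,-0.35],[1,-1,-0.35],[1,-1,-0.35],[1,-1,-0.35],[1,-1,-0.35],[1,-1,-0.35],[1,-1,-0.35],[1,-1,-0.35],[1,-1,-0.35]], "dr": [[0,0,-0.12],[0,0,-0.12],[0,0,-0.12],[0,0,-0.12],[0,0,-0.12],[0,0,-0.12],[0,0,-0.12],[0,0,-0.12],[0,0,-0.12]], "claw": [1,1,1,1,1,1,1,1,1]}}

```text
time: 1.85
tcp_pos: [0.2841, -0.2543, 0.3022]
eef_rot: [0.001, 0.867, 0.498, 0.0]
wrist_force: [-0.4, 0.2, 0.2]
finger_gap: 0.0853
finger_force: 0.0
```

Call:
{"name": "carry_out", "arguments": {"travel": [[1,0,0],[1,0,0],[1,0,0],[1,0,0],[1,0,0],[1,0,0],[1,0,0],[1,0,0]], "dr": [[0,0,-0.1385],[0,0,-0.1385],[0,0,-0.1385],[0,0,-0.1385],[0,0,-0.1385],[0,0,-0.1385],[0,0,-0.1385],[0,0,-0.1385]], "claw": [1,1,1,1,1,1,1,1]}}

```text
time: 2.52
tcp_pos: [0.3849, -0.0842, 0.3007]
eef_rot: [-0.0, 0.577, 0.817, -0.0]
wrist_force: [-0.6, 1.2, 0.9]
finger_gap: 0.0853
finger_force: 0.0
```

Call:
{"name": "carry_out", "arguments": {"travel": [[0.9,1,0],[0.9,1,0],[0.9,1,0],[0.9,1,0],[0.9,1,0],[0.9,1,0],[0.9,1,0],[0.9,1,0],[0.9,1,0]], "dr": [[0,0,0],[0,0,0],[0,0,0],[0,0,0],[0,0,0],[0,0,0],[0,0,0],[0,0,0],[0,0,0]], "claw": [1,1,1,1,1,1,1,1,1]}}

```text
time: 3.27
tcp_pos: [0.5145, 0.1516, 0.3002]
eef_rot: [-0.0, 0.58, 0.815, -0.001]
wrist_force: [0.2, -0.1, -0.2]
finger_gap: 0.0854
finger_force: 0.0
```

```bash
cat >> h.py <<'E'
from scipy.spatial.transform import Rotation as Ro
def pose():
    s=arm.get_state();w=s['eef_rot'];return s,np.array(s['tcp_pos']),Ro.from_quat([w[1],w[2],w[3],w[0]]).as_matrix()
E
python3 - <<'E'
from h import *
np.set_printoptions(precision=4,suppress=True)
p=grab('wrist','w.png')
s,P,R=pose();print(s['time'],P,s['q'],s['wrist_force']);print(R)
print((R.T@(np.array([.5335,.187,.2])-P))/.2)
print(proj(p,[[.5335,.187,.255],[.5335,.187,.215]]))
E
```

```text
3.3167 [0.514  0.151  0.3007] [ 0.286   0.1596  0.152   1.5646 -0.0005  1.523 ] [-0.2592 -0.1118 -0.062 ]
[[-0.3276  0.9448 -0.0013]
 [ 0.9448  0.3276 -0.0009]
 [-0.0004 -0.0015 -1.    ]]
[0.1385 0.1517 0.5031]
[[302.0192 171.6202]
 [294.7324 160.9475]]
```

View pics/w.png

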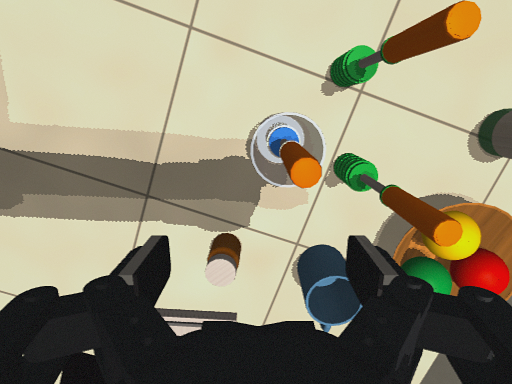

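The wrist picture shows the target handle top at (306,171), against (302,172) predicted, so it is about 2 mm farther along tool y. There's open room for the fingers.

Call:
{"name": "carry_out", "arguments": {"travel": [[0.14,0.16,0],[0.14,0.16,0],[0.14,0.16,0.15],[0.14,0.16,0.3],[0.14,0.16,0.42],[0.14,0.16,0.52],[0.14,0.16,0.52],[0.14,0.16,0.52],[0.14,0.16,0.52],[0.14,0.16,0.52],[0.14,0.16,0.52],[0.14,0.16,0.52],[0.14,0.16,0.52],[0.14,0.16,0.52],[0.14,0.16,0.52],[0.14,0.16,0.52],[0.14,0.16,0.52],[0.14,0.16,0.52],[0.14,0.16,0.52]], "dr": [[0,0,0],[0,0,0],[0,0,0],[0,0,0],[0,0,0],[0,0,0],[0,0,0],[0,0,0],[0,0,0],[0,0,0],[0,0,0],[0,0,0],[0,0,0],[0,0,0],[0,0,0],[0,0,0],[0,0,0],[0,0,0],[0,0,0]], "claw": [1,1,1,1,1,1,1,0.6,0.4,0.3,0.2,0.1,0,0,0,0,0,0,0], "grip_force": 50}}

```text
time: 4.9
tcp_pos: [0.5351, 0.1895, 0.1985]
eef_rot: [0.001, 0.578, 0.816, 0.001]
wrist_force: [-1.0, -1.2, 5.7]
finger_gap: 0.021
finger_force: 48.8
```

Run:
```python
from h import *
np.set_printoptions(precision=4,suppress=True)
ps=[grab('scene'),grab('side')]
s,P,R=pose();print(s['time'],P,s['wrist_force'],s['torque'],s['finger_gap'],s['finger_force']);print(R)
cr=[cv2.resize(p['image'][r:r+120,c:c+90,::-1],None,fx=4.4,fy=4.4,interpolation=cv2.INTER_CUBIC) for p,r,c in((ps[0],105,265),(ps[1],170,205))]
cv2.imwrite('pics/c.png',np.hstack(cr))
```

```text
5.0 [0.5351 0.1895 0.1985] [-0.201  -0.536   6.6933] [-0.2382  0.2972  0.0256] 0.021039872398800945 48.77835988998413
[[-0.331   0.9436  0.0018]
 [ 0.9436  0.331   0.0004]
 [-0.0002  0.0019 -1.    ]]
```

View pics/c.png

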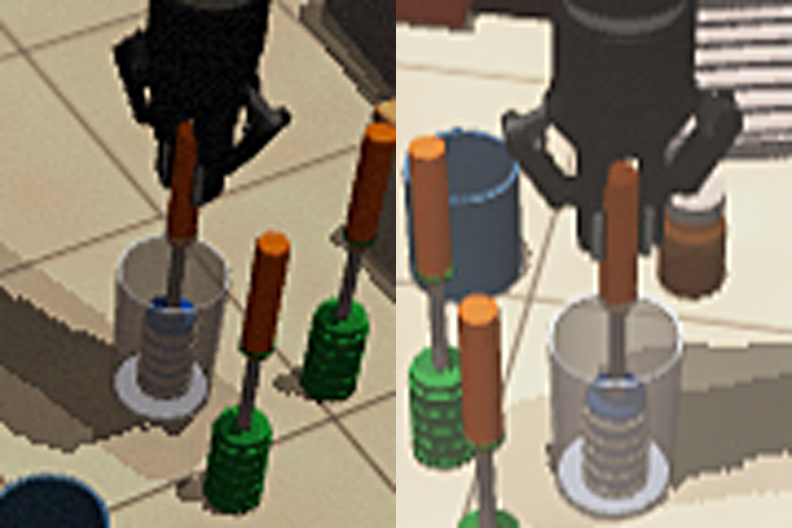

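Gripped squarely, with the brush still upright. Now two strokes of 70 mm.

Call:
{"name": "carry_out", "arguments": {"travel": [[0,0,-0.05],[0,0,-0.12],[0,0,-0.2],[0,0,-0.28],[0,0,-0.34],[0,0,-0.35],[0,0,-0.35],[0,0,-0.35],[0,0,-0.3],[0,0,-0.23],[0,0,-0.15],[0,0,-0.08],[0,0,-0.03],[0,0,0],[0,0,0],[0,0,0],[0,0,0]], "dr": [[0,0,0],[0,0,0],[0,0,0],[0,0,0],[0,0,0],[0,0,0],[0,0,0],[0,0,0],[0,0,0],[0,0,0],[0,0,0],[0,0,0],[0,0,0],[0,0,0],[0,0,0],[0,0,0],[0,0,0]], "claw": [0,0,0,0,0,0,0,0,0,0,0,0,0,0,0,0,0]}}

```text
time: 6.42
tcp_pos: [0.5348, 0.1893, 0.1979]
eef_rot: [0.0, 0.578, 0.816, 0.001]
wrist_force: [-0.5, -0.4, 5.0]
finger_gap: 0.0208
finger_force: 50.6
```

Call:
{"name": "carry_out", "arguments": {"travel": [[0,0,-0.05],[0,0,-0.12],[0,0,-0.2],[0,0,-0.28],[0,0,-0.34],[0,0,-0.35],[0,0,-0.35],[0,0,-0.35]], "dr": [[0,0,0],[0,0,0],[0,0,0],[0,0,0],[0,0,0],[0,0,0],[0,0,0],[0,0,0]], "claw": [0,0,0,0,0,0,0,0]}}

```text
time: 7.08
tcp_pos: [0.5346, 0.1892, 0.2665]
eef_rot: [-0.0, 0.578, 0.816, -0.0]
wrist_force: [-0.5, -1.2, -1.1]
finger_gap: 0.0207
finger_force: 49.9
```

Run:
```python
from h import *
np.set_printoptions(precision=4,suppress=True)
ps=[grab('scene'),grab('side')]
s,P,R=pose();print(s['time'],P,s['wrist_force'],s['finger_gap'],s['finger_force'])
cr=[cv2.resize(p['image'][r:r+120,c:c+90,::-1],None,fx=4.4,fy=4.4,interpolation=cv2.INTER_CUBIC) for p,r,c in((ps[0],105,265),(ps[1],170,205))]
cv2.imwrite('pics/d.png',np.hstack(cr))
```

```text
7.1833 [0.5344 0.1892 0.2661] [-0.2871 -0.444  -0.4337] 0.020811280255845957 49.907618165016174
```

View pics/d.png

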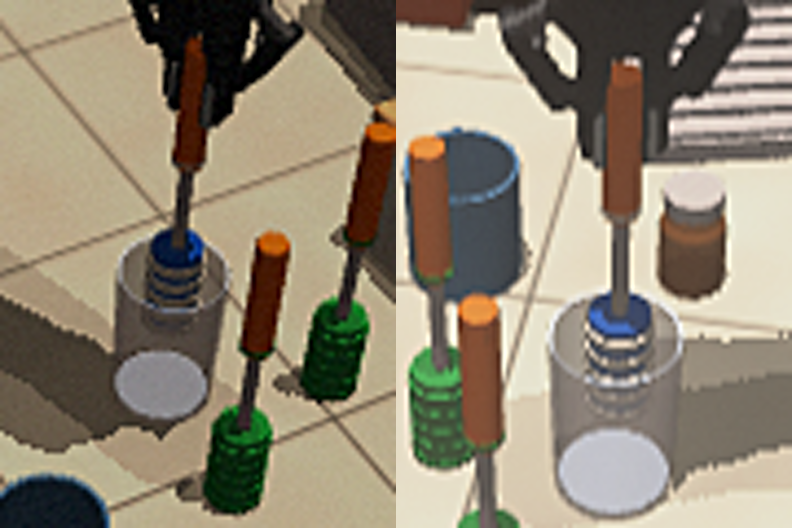

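The strokes work, with no wall contact and the tumbler unmoved. Next: finish the second stroke, then lift out.

Call:
{"name": "carry_out", "arguments": {"travel": [[0,0,0.05],[0,0,0.12],[0,0,0.2],[0,0,0.27],[0,0,0.32],[0,0,0.35],[0,0,0.355],[0,0,0.355],[0,0,0.355]], "dr": [[0,0,0],[0,0,0],[0,0,0],[0,0,0],[0,0,0],[0,0,0],[0,0,0],[0,0,0],[0,0,0]], "claw": [0,0,0,0,0,0,0,0,0]}}

```text
time: 7.93
tcp_pos: [0.5344, 0.1891, 0.198]
eef_rot: [0.001, 0.578, 0.816, 0.001]
wrist_force: [-3.8, -1.2, 11.1]
finger_gap: 0.0209
finger_force: 52.0
```

Call:
{"name": "carry_out", "arguments": {"travel": [[0,0,-0.05],[0,0,-0.13],[0,0,-0.23],[0,0,-0.33],[0,0,-0.43],[0,0,-0.53],[0,0,-0.63],[0,0,-0.73],[0,0,-0.83],[0,0,-0.92],[0,0,-0.97],[0,0,-1],[0,0,-1],[0,0,-1]], "dr": [[0,0,0],[0,0,0],[0,0,0],[0,0,0],[0,0,0],[0,0,0],[0,0,0],[0,0,0],[0,0,0],[0,0,0],[0,0,0],[0,0,0],[0,0,0],[0,0,0]], "claw": [0,0,0,0,0,0,0,0,0,0,0,0,0,0]}}

```text
time: 9.1
tcp_pos: [0.535, 0.1894, 0.3958]
eef_rot: [-0.0, 0.578, 0.816, -0.0]
wrist_force: [-0.6, -0.2, -0.4]
finger_gap: 0.0207
finger_force: 49.8
```

Run:
```python
from h import *
np.set_printoptions(precision=4,suppress=True)
s,P,R=pose();print(s['time'],P,s['q'],s['wrist_force'],s['finger_gap']);print(R)
# tray corners
p=grab('scene');q=grab('side')
print(atz(p,(177,233),.02),[atz(p,u,.02) for u in((133,232),(182,201),(220,236),(170,267))])
print([atz(q,u,.02) for u in((255,169),(303,167),(312,204),(260,205))])
```

```text
9.1 [0.535  0.1894 0.3958] [0.3402 0.2836 0.5263 1.8137 0.     1.5739] [-0.5519 -0.1778 -0.4155] 0.02070758056162561
[[-0.3308  0.9437 -0.0003]
 [ 0.9437  0.3308 -0.0001]
 [ 0.     -0.0003 -1.    ]]
[ 0.5222 -0.2488  0.02  ] [array([ 0.4578, -0.3675,  0.02  ]), array([ 0.4069, -0.1912,  0.02  ]), array([ 0.5918, -0.1364,  0.02  ]), array([ 0.6274, -0.3067,  0.02  ])]
[array([ 0.6179, -0.3206,  0.02  ]), array([ 0.4437, -0.368 ,  0.02  ]), array([ 0.3961, -0.1531,  0.02  ]), array([ 0.5662, -0.1155,  0.02  ])]
```

Second stroke done and the brush is out. Next: swing back and yaw (q6 well in range), then tilt 75° with the head towards the tray.

Call:
{"name": "carry_out", "arguments": {"travel": [[-0.06,-0.05,0],[-0.14,-0.11,0],[-0.22,-0.18,0],[-0.3,-0.24,0],[-0.38,-0.3,0],[-0.46,-0.37,0],[-0.54,-0.43,0],[-0.62,-0.5,0],[-0.7,-0.56,0],[-0.78,-0.62,0],[-0.86,-0.69,0],[-0.92,-0.74,0],[-0.97,-0.78,0],[-1,-0.8,0],[-1,-0.8,0],[-1,-0.8,0],[-1,-0.8,0]], "dr": [[0,0,-0.01],[0,0,-0.025],[0,0,-0.043],[0,0,-0.062],[0,0,-0.081],[0,0,-0.1],[0,0,-0.119],[0,0,-0.138],[0,0,-0.157],[0,0,-0.176],[0,0,-0.195],[0,0,-0.214],[0,0,-0.232],[0,0,-0.248],[0,0,-0.26],[0,0,-0.266],[0,0,-0.266]], "claw": [0,0,0,0,0,0,0,0,0,0,0,0,0,0,0,0,0]}}

```text
time: 10.62
tcp_pos: [0.4495, -0.0526, 0.3955]
eef_rot: [-0.001, -0.217, 0.976, 0.0]
wrist_force: [0.5, 0.3, -1.1]
finger_gap: 0.021
finger_force: 49.8
```

Run:
```python
from h import *
np.set_printoptions(precision=4,suppress=True)
s,P,R=pose();print(s['time'],P,s['q'],s['wrist_force'],s['finger_gap']);print(R)
print(R.T@(np.array([.4505,-.109,.32])-P)/.2)
```

```text
10.6167 [ 0.4495 -0.0526  0.3955] [-0.1164  0.0479  0.2413  1.7654  0.     -0.5545] [ 0.4627  0.2864 -1.0969] 0.020956208806763802
[[-0.9056 -0.4242 -0.0012]
 [-0.4242  0.9056  0.0002]
 [ 0.001   0.0007 -1.    ]]
[ 0.1148 -0.2579  0.3777]
```

Call:
{"name": "carry_out", "arguments": {"travel": [[0.01,-0.02,0.03],[0.02,-0.05,0.07],[0.04,-0.08,0.12],[0.05,-0.11,0.17],[0.06,-0.14,0.21],[0.08,-0.17,0.25],[0.09,-0.2,0.29],[0.1,-0.22,0.33],[0.11,-0.24,0.36],[0.115,-0.255,0.375],[0.115,-0.255,0.375],[0.115,-0.255,0.375],[0.115,-0.255,0.375],[0.115,-0.255,0.375],[0.115,-0.255,0.375],[0.115,-0.255,0.375],[0.115,-0.255,0.375],[0.115,-0.255,0.375]], "dr": [[0.01,0,0],[0.025,0,0],[0.042,0,0],[0.06,0,0],[0.078,0,0],[0.096,0,0],[0.114,0,0],[0.132,0,0],[0.15,0,0],[0.168,0,0],[0.184,0,0],[0.197,0,0],[0.205,0,0],[0.208,0,0],[0.208,0,0],[0.208,0,0],[0.208,0,0],[0.208,0,0]], "claw": [0,0,0,0,0,0,0,0,0,0,0,0,0,0,0,0,0,0]}}

```text
time: 12.12
tcp_pos: [0.4509, -0.1085, 0.3221]
eef_rot: [0.133, -0.171, 0.775, -0.593]
wrist_force: [0.5, -0.8, -0.9]
finger_gap: 0.0209
finger_force: 49.9
```

Run:
```python
from h import *
np.set_printoptions(precision=4,suppress=True)
s,P,R=pose();print(s['time'],P,s['q'],np.abs(s['joint_vel']).max(),s['wrist_force'],s['finger_gap']);print(R)
print('head',P+R[:,2]*.1555,'tilt',np.degrees(np.arccos(-R[2,2])))
ps=[grab('scene'),grab('side')]
cv2.imwrite('pics/e.png',np.vstack([ps[0]['image'][100:384],ps[1]['image'][90:384]])[:,:,::-1])
us=[]
for p in ps:
    r=models.find_in(p,'brush_head');print([(x['point'],x['conf']) for x in r])
    print(proj(p,[P+R[:,2]*.1555]))
```

```text
12.1167 [ 0.4509 -0.1085  0.3221] [ 0.4262 -0.1626 -0.6032  1.0883 -1.306  -0.0411] 0.002982775251706912 [ 0.5058 -0.8409 -0.8859] 0.02092879130728966
[[-0.906  -0.1087  0.409 ]
 [-0.4232  0.2378 -0.8743]
 [-0.0023 -0.9652 -0.2615]]
head [ 0.5145 -0.2444  0.2815] tilt 74.84079728226935
[([167.1, 165.7], 0.91), ([322.8, 202.0], 0.89), ([343.3, 172.2], 0.89)]
[[163.0985 170.0842]]
[([211.6, 243.8], 0.79), ([224.2, 288.2], 0.78), ([288.3, 123.3], 0.68), ([272.5, 220.7], 0.24)]
[[284.4169 117.5645]]
```

View pics/e.png

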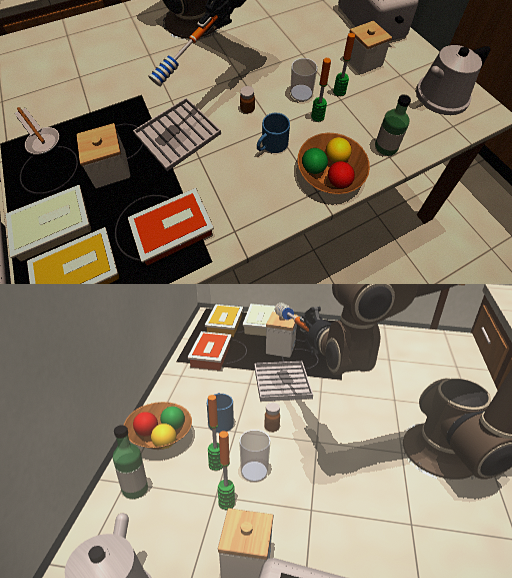

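The brush is held at 75°, with its head at scene (163,170) as computed: over the tray's centre and 0.28 m up. The tumbler stands where it was, and nothing else has moved.

```bash
python3 -c "
from station import workorder
print(workorder.finish_job())"
```

```text
the job is handed in; nothing more can be done
None
```

The job is handed in: I scrubbed the tumbler with two 70 mm strokes and drew the brush out. It is now held still at about 75° from upright, with its bristles about 28 cm above the middle of the drip tray, and the last pictures showed the tumbler and everything else still in place.

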